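Hold the 60 mm block in the datum corner

ROBOT

A 7-joint arm with a two-finger parallel gripper is mounted at the origin on the work surface. World frame = base frame: x ahead of the robot, y to its left, z up, the work surface at z = 0. Lengths are in m, angles in rad, forces in N, time in s.
With the tool pointing down it reaches from about 0.4 to 0.9 m from the base axis. Payload 5.5 kg.
Tool frame: the origin (TCP) lies midway between the tips of the shut fingers; the grasp point (between the pads) lies 19 mm behind it; z points along the fingers, y is the line along which they close (so a half turn about z gives the same grasp; the last joint's range is limited). The gripper opens to 92 mm and grips with 3 to 60 N. Pads are 19 mm wide; open, the fingers measure 130 mm over their backs; the gripper's body (75 mm by 190 mm) begins 47 mm behind the grasp point.
Start: joints at [1.423, 0.501, -0.427, 1.55, 0.221, 1.138, -0.21], TCP at [0.26, -0.596, 0.227] pointing down, gripper open.
Joint ranges: [-2.88, 2.88], [-0.31, 2.03], [-1.54, 1.56], [0.2, 2.42], [-1.41, 4.55], [0.19, 2.02], [-2.57, 2.57]. Speed limits (rad/s): [2.57, 2.57, 3.14, 3.14, 3.14, 3.14, 3.14].

INTERFACE

Orientations are given as a unit quaternion [x, y, z, w].
In Python, from plant import * gives the robot as it stands. The module is installed in compiled form; this text tells all that it offers.
- The arm moves only by the shell command python3 -m pendant 'ROWS' [FORCE]. ROWS is JSON, a list of rows, each a list of 3 entries, a list of its own where there are three numbers: the turn, a rotation vector about the tool's x, y, z as a fraction of full scale, then the shift along the tool's x, y, z as a fraction of full scale, then the closure, from -1 (fully open) to 1 (shut), so that 0 is half open. In form: [[[rx, ry, rz], [x, y, z], claw], ...]. A call has 1 to 8 rows; each row shifts and turns the commanded pose from where the row before left it, along the tool's axes as they then stand; what a row does not reach is not made up. Full scale, the value 1, is 0.06 m for a shift and 5 degrees for a turn. A row lasts 1/8 s, in which the tool goes at most 62.5 mm and 10.7 degrees, less where a joint would pass 70% of its speed; a pose out of reach is approached as far as the arm can. A call with a number of a shift or a turn outside -1 to 1 is refused whole. A call with a gripper value outside its range is refused whole. The fingers move at their own pace and stop on an object; FORCE is the grip in N (left out, the last holds). Time passes only in rows, so rows that do not move let the fingers close. It gives the time, the measured TCP pose, the force, the opening and the grip force at its end, in the units of the state.
- get_state(): the state, without advancing time (a new reading comes with each control period).
- read_camera(name): name is "scene" or "top" or "wrist"; returns the picture (384x512x3 uint8, red, green, blue); there is no depth.
- camera_params(name): a dict with "intrinsics" (3x3 intrinsics, pixels), "R" (3x3) and "t" (3): a world point X has camera coordinates R X + t. Camera axes: x right, y down, z forward; pixel columns grow to the right and rows downward; lengths in m; the calibration is good to about 2 mm. A picture is of the moment at which its call begins: read the wrist's pose just before it. camera_params takes no time and is no camera call; for the wrist camera it gives the pose at the moment of the call.
- close_job(): hands the job in; it is judged then, once.
Trained networks look in the newest picture that a camera, given by its name, has taken for a name from the list of things; names that differ only in an ending like _2 or _b are one class to them, and where a whole thing is asked for, a point or a joint stands for the part that bears it (a point fixed in the world has none). Each returns a list of dicts, best first, with "score" (0 to 1); they miss things now and then, are a little off and sometimes report something else, mostly with a low value. They report only what shows in the picture. A call takes as long as a camera call. They do not tell look-alikes from the thing itself.
- outline_of(camera, target): "region" (384x512 bool, what is visible of it).
- place_of(camera, target): "point" ([x, y, z] in m, in world coordinates, good to about 4 mm: a listed point, or the origin of a listed thing).
The state is a dict: "time_s": time; "qpos": joint angles; "qvel": joint speeds; "joint_torque": joint torques, N m; "eef_pos": TCP position; "ee_rot": TCP orientation; "contact_force": force on the tool from outside, world axes, zero at the start; "torque": the same for the moment, N m; "opening": opening from 0.0 (shut) to 1.0 (fully open); "grasp_force": force on a finger pad.
Only numpy, scipy, OpenCV 4.12 (cv2) and the standard library are available. Lean on these libraries where they do the work, as an engineer would, in place of code of your own. Each camera call takes 0.05 s, during which the arm holds its last target. There are 200 camera calls.

TASK

Find the 60 mm long aluminium block among the three, lift it over to the granite fixture plate and seat it upright in the corner, one long side flat along the dark fence and one end up against the red stop block. Then push it firmly (about 10 N each way) down onto the granite and into the fence at once, with one diagonal push, and finish while still holding it pressed there: do not let go at the end. Leave the other two blocks and the other loose things where they are.

Things in the scene. Friction and masses are not known exactly. Their poses are not given: they have to be found in the camera images.
- block_60: the workpiece: aluminium block, 60 mm long (its x) x 30 mm wide (its y) x 54 mm high (its z), about 0.26 kg; stands upright on the table; origin at the centre of its underside. The only one 60 mm long
- block_44: look-alike, not wanted: aluminium block, 44 mm long (its x) x 30 mm wide (its y) x 54 mm high (its z), about 0.19 kg; stands upright on the table; origin at the centre of its underside
- block_76: look-alike, not wanted: aluminium block, 76 mm long (its x) x 30 mm wide (its y) x 54 mm high (its z), about 0.33 kg; stands upright on the table; origin at the centre of its underside
- corner (a point): the datum corner on the fixture plate: where the granite's top (50 mm above the table), the fence's working face and the stop block's working face meet. Axes: x points into the fence (square to its face), y points along the fence into the stop block, z up. The seated 60 mm block has the centre of its underside at x -15 mm, y -30 mm, z 0 from here
- granite: light stone slab, 240 (its x) x 200 (its y) mm, top 50 mm above the table, on a black foot; fixed, rigid, polished and slippery (friction about 0.25; other contacts about 0.6, so friction takes a share of any sideways push). Axes as for the corner, which lies 60 mm towards +x and 60 mm towards +y from the slab's middle. Origin at the centre of its underside, 38 mm below its top. Flat apart from fence and stop block
- fence: dark steel bar screwed to the granite, 26 mm thick (x), 170 mm long (y), 24 mm high; rigid. Axes as for the corner; origin on the granite's top, in the working face (which looks to -x), at the middle of its length; the corner lies 60 mm along +y
- stop: red block screwed to the granite against the fence's working face, about 45 mm out from the fence (towards -x), 28 mm thick (y), 24 mm high; rigid. Origin at the corner, axes as for the corner; its working face looks to -y
- ring_gauge: bystander: steel ring, 72 mm outer diameter, 20 mm high, loose on the table; origin at the centre of its underside
- vee_block: bystander: dark steel vee block, 50 x 70 x 42 mm, loose on the table; origin at the centre of its underside
- mouse: bystander: white computer mouse, 100 x 56 x 32 mm, loose on a blue pad; origin at the centre of its underside
- stylus_case: bystander: red case, 70 x 130 x 32 mm, loose on the table; origin at the centre of its underside
Not all that is in view belongs to the job. What is shaped like the block_60 but pink or purple is not meant.

How it is judged:
By the outcome, as a careful person would: the job done as asked, in the order asked, and still so for the second after the job is handed in, while the arm keeps its last pose, push and grip.
It also fails if it takes over 48 s, if anything falls off the work surface, if the arm or the gripper's body presses on something with over 40 N, if the wrist force passes 120 N, or if a joint passes its speed limit or range.

## Working session

There is one attempt and no reset: what is moved stays moved. The work goes in short steps, Python scripts to look and compute and a shell command to move; the robot and the scene stay as the last step left them, time stands still between calls to the robot, and variables do not carry over. Pictures are saved under pics/ and viewed, at most 10 in all, crops included, and the job is handed in when it is done.

```bash
mkdir -p pics; cat > h.py <<'E'
from plant import *
import numpy as np, cv2
from scipy.spatial.transform import Rotation as Ro
def ray(cam,u,v,z):
    p=camera_params(cam);K=np.array(p["intrinsics"]);R=np.array(p["R"]);t=np.array(p["t"])
    c=-R.T@t;d=R.T@np.linalg.inv(K)@[u,v,1];return c+d*(z-c[2])/d[2]
def proj(cam,X):
    p=camera_params(cam);q=np.array(p["intrinsics"])@(np.array(p["R"])@X+np.array(p["t"]));return q[:2]/q[2]
def save(n,im): cv2.imwrite('pics/'+n,im[...,::-1])
E
python3 - <<'E'
from h import *
s=get_state();print({k:np.round(v,3) for k,v in s.items()})
print(Ro.from_quat(s["ee_rot"]).as_matrix().round(3))
a=read_camera("top");b=read_camera("scene")
im=np.hstack([a,b]);save('a.png',cv2.resize(a,(800,600)));save('b.png',cv2.resize(b,(800,600)))
for c in("top","scene"):
  for n in("block_60","corner","granite","fence","stop"):
    print(c,n,[(np.round(r["point"],3).tolist(),round(r["score"],2),proj(c,np.array(r["point"])).round().tolist()) for r in place_of(c,n)])
E
```

```text
{'time_s': np.float64(0.0), 'qpos': array([ 1.423,  0.502, -0.427,  1.551,  0.221,  1.138, -0.21 ]), 'qvel': array([ 0.001, -0.001,  0.001,  0.001, -0.001, -0.   , -0.001]), 'joint_torque': array([-0.0000e+00, -5.6660e+01, -5.8160e+00, -2.7912e+01, -6.8000e-02,
        3.1000e-02,  0.0000e+00]), 'eef_pos': array([ 0.259, -0.595,  0.226]), 'ee_rot': array([ 0.979,  0.204, -0.   , -0.001]), 'contact_force': array([-0.096,  0.034, -0.696]), 'torque': array([-0.027, -0.013,  0.002]), 'grasp_force': np.float64(0.0), 'opening': np.float64(1.002)}
[[ 0.917  0.399 -0.001]
 [ 0.399 -0.917  0.002]
 [ 0.    -0.002 -1.   ]]
top block_60 [([0.468, -0.132, 0.001], 0.76, [260.0, 221.0]), ([0.41, -0.231, 0.004], 0.71, [291.0, 239.0]), ([0.304, -0.23, -0.0], 0.62, [291.0, 272.0]), ([0.595, -0.412, 0.006], 0.57, [345.0, 182.0]), ([0.614, -0.514, -0.004], 0.55, [375.0, 177.0]), ([0.603, -0.144, -0.002], 0.54, [263.0, 180.0]), ([0.504, -0.312, -0.0], 0.51, [315.0, 210.0]), ([0.643, -0.302, -0.003], 0.51, [311.0, 168.0])]
top corner [([0.611, 0.236, 0.049], 0.81, [144.0, 176.0])]
top granite [([0.566, 0.
[... 227 characters left out ...]
237.0, 138.0]), ([0.603, -0.139, -0.0], 0.44, [262.0, 180.0]), ([0.469, -0.132, -0.002], 0.25, [260.0, 221.0])]
scene block_60 [([0.306, -0.224, 0.003], 0.82, [209.0, 153.0]), ([0.608, -0.514, 0.008], 0.8, [129.0, 238.0]), ([0.507, -0.313, -0.0], 0.75, [190.0, 204.0]), ([0.59, -0.411, -0.003], 0.71, [162.0, 230.0]), ([0.465, -0.133, -0.001], 0.69, [242.0, 186.0]), ([0.409, -0.232, 0.002], 0.67, [211.0, 176.0]), ([0.601, -0.141, 0.001], 0.56, [246.0, 220.0])]
scene corner [([0.61, 0.238, 0.05], 0.82, [363.0, 196.0])]
scene granite [([0.566, 0.167, 0.006], 0.63, [336.0, 196.0])]
scene fence [([0.623, 0.182, 0.05], 0.82, [347.0, 202.0])]
scene stop [([0.612, 0.238, 0.052], 0.7, [363.0, 196.0])]
```

View pics/a.png

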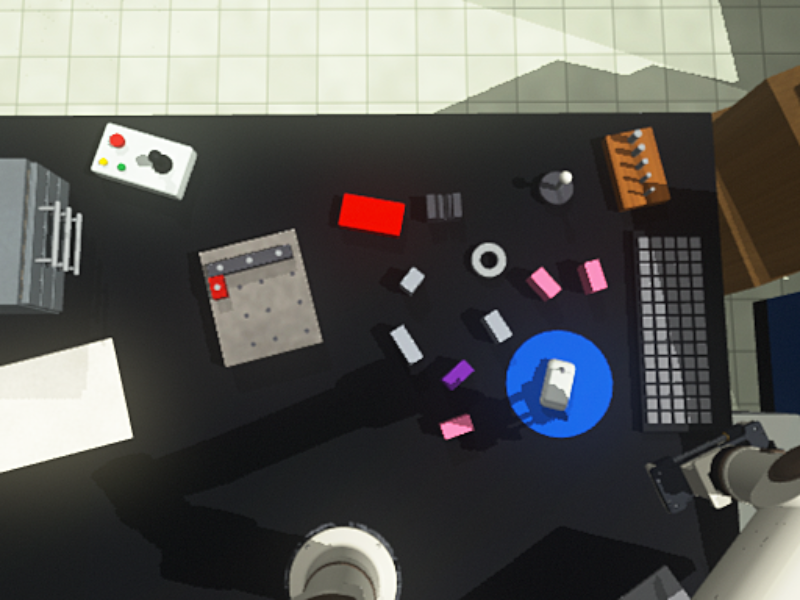

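View pics/b.png

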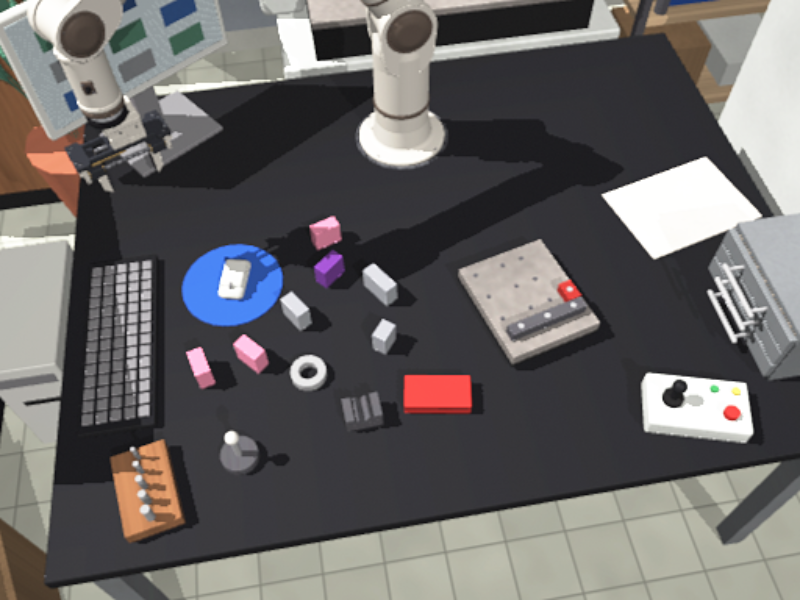

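The top view (800 px wide) shows three grey blocks: (412,280) short, (406,344) long and (497,326) middling. The pink and purple ones are not meant. The block at (497,326), world about (0.505, -0.312), looks like the 60 mm one. I'll measure the lengths and confirm in a crop.

```bash
python3 - <<'E'
from h import *
a=read_camera("top")
hsv=cv2.cvtColor(a,cv2.COLOR_RGB2HSV)
for n in("block_60","fence","granite","stop"):
  for r in outline_of("top",n):
    m=r["region"].astype(np.uint8)
    if n=="block_60":
      mm=m*(hsv[...,1]<50); 
      if mm.sum()<0.6*m.sum(): continue
      top=m*(a.mean(2)>130).astype(np.uint8); z=.054
    else: top=m; z={"fence":.074,"granite":.05,"stop":.074}[n]
    ys,xs=np.nonzero(top)
    if len(xs)<5: continue
    P=np.array([ray("top",u,v,z)[:2] for u,v in zip(xs,ys)])
    (c,sz,an)=cv2.minAreaRect((P*1000).astype(np.float32))
    box=cv2.boxPoints((c,sz,an));e=[box[1]-box[0],box[2]-box[1]];L=max(e,key=np.linalg.norm)
    print(n,round(r["score"],2),(xs.mean().round(1),ys.mean().round(1)),np.round(c),np.round(sz),"long dir deg",np.degrees(np.arctan2(L[1],L[0])).round(1)%180)
c=a[165:235,235:340];save('c.png',cv2.resize(c,None,fx=7,fy=7,interpolation=cv2.INTER_CUBIC))
E
```

```text
block_60 0.77 (np.float64(260.0), np.float64(220.5)) [ 467. -130.] [75. 30.] long dir deg 33.2
block_60 0.71 (np.float64(318.5), np.float64(208.5)) [ 504. -314.] [59. 30.] long dir deg 31.4
block_60 0.61 (np.float64(263.8), np.float64(179.7)) [ 596. -144.] [26. 41.] long dir deg 141.2
fence 0.76 (np.float64(160.2), np.float64(167.1)) [634. 181.] [ 32. 171.] long dir deg 104.6
fence 0.3 (np.float64(284.4), np.float64(133.2)) [ 741. -209.] [73. 58.] long dir deg 89.7Traceback (most recent call last):
  File "<stdin>", line 14, in <module>
  File "h.py", line 5, in ray
    p=camera_params(cam);K=np.array(p["intrinsics"]);R=np.array(p["R"]);t=np.array(p["t"])
ValueError: time passes only in moves, steps and waits
```

Measured lengths are 75, 59 and about 41 mm. The 59 × 30 mm one at (0.504, -0.314), yaw 31.4°, is block_60. I'll save the confirming crop next.

```bash
python3 - <<'E'
from h import *
a=read_camera("top")
c=a[165:235,235:340];save('c.png',cv2.resize(c,None,fx=7,fy=7,interpolation=cv2.INTER_CUBIC))
E
```

```text
(no output)
```

View pics/c.png

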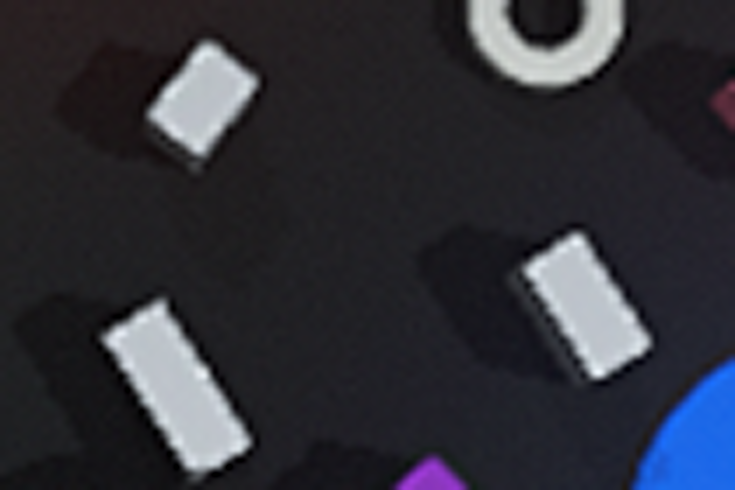

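```bash
python3 -m pendant '[[[0,0,-0.8],[0,0,0],-1],[[0,0,-0.8],[0,0,0],-1],[[0,0,0],[0.99,-0.31,0],-1],[[0,0,0],[0.99,-0.31,0],-1],[[0,0,0],[0.99,-0.31,0],-1],[[0,0,0],[0.99,-0.31,0],-1],[[0,0,0],[0.99,-0.31,0],-1],[[0,0,0],[0.99,-0.31,0],-1]]' 40; python3 -m pendant '[[[0,0,0],[0,0,0],-1],[[0,0,0],[0,0,0],-1]]'
```

```text
time_s: 1.85
eef_pos: [0.5062, -0.313, 0.2271]
ee_rot: [0.962, 0.272, 0.0, 0.0]
contact_force: [0.8, -0.7, 0.2]
opening: 0.999
grasp_force: 0.0
time_s: 2.1
eef_pos: [0.5049, -0.3146, 0.2267]
ee_rot: [0.962, 0.272, -0.0, 0.0]
contact_force: [-0.2, -1.2, -0.5]
opening: 0.998
grasp_force: 0.0
```

The crop confirms it: the middle-length block is at crop (588,305), the short one at (204,100) and the long one at (178,387). The arm now hovers above the middle one, so I'll take a close look with the wrist camera.

```bash
cat >> h.py <<'E'
def rect(p,m,z):
    K=np.array(p["intrinsics"]);R=np.array(p["R"]);c=-R.T@np.array(p["t"])
    ys,xs=np.nonzero(m);d=np.c_[xs,ys,np.ones(len(xs))]@np.linalg.inv(K).T@R
    P=c+d*((z-c[2])/d[:,2])[:,None]
    (c,sz,an)=cv2.minAreaRect((P[:,:2]*1000).astype(np.float32))
    b=cv2.boxPoints((c,sz,an));L=max([b[1]-b[0],b[2]-b[1]],key=np.linalg.norm)
    return np.round(c,1),np.round(sz,1),np.degrees(np.arctan2(L[1],L[0])).round(1)%180
E
python3 - <<'E'
from h import *
p=camera_params("wrist");a=read_camera("wrist");save('d.png',a)
for r in outline_of("wrist","block_60")[:3]:
    m=r["region"]; v=a.mean(2)[m]; print(np.percentile(v,[5,30,50,70,95]))
    t=m&(a.mean(2)>np.percentile(v,70)*0.85); print(round(r["score"],2),m.sum(),t.sum(),rect(p,t,.054),rect(p,m,.054))
print([(r["point"],r["score"]) for r in place_of("wrist","block_60")])
E
```

```text
[ 98.         128.         229.33333333 230.66666667 232.66666667]
0.97 1938 1226 (array([ 592.7, -412.6]), array([59.1, 28.9]), np.float32(40.7)) (array([ 590.6, -405.3]), array([65.4, 44.9]), np.float32(40.7))
[100.66666667 105.33333333 138.66666667 230.         233.        ]
0.95 2345 1126 (array([ 607.1, -513.9]), array([60. , 29.2]), np.float32(15.5)) (array([ 603.9, -498.9]), array([62. , 62.1]), np.float32(105.4))
[156.         159.66666667 221.         222.66666667 225.33333333]
0.91 3049 1739 (array([ 468.5, -129.6]), array([73.8, 29.5]), np.float32(32.0)) (array([ 474.7, -138.7]), array([74.8, 51.9]), np.float32(31.9))
[([0.4088, -0.2295, -0.0004], 0.94), ([0.5032, -0.3137, 0.0022], 0.83), ([0.4676, -0.1282, 0.0024], 0.65), ([0.3082, -0.2237, -0.0036], 0.62), ([0.5966, -0.1432, 0.0009], 0.59), ([0.6068, -0.5158, 0.0025], 0.55)]
```

View pics/d.png

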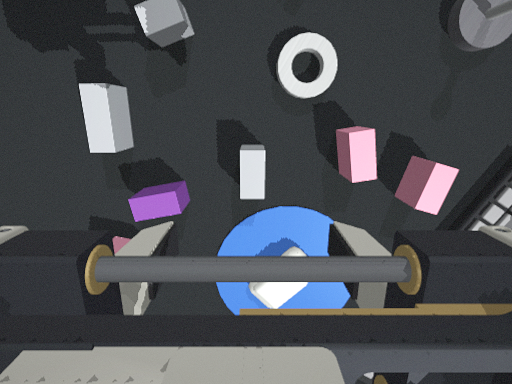

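The wrist view shows block_60 at (252,172), aligned with the tool and clear of its neighbours. I'll get its exact rectangle from the bright top face.

```bash
python3 - <<'E'
from h import *
p=camera_params("wrist");a=read_camera("wrist")
m=np.zeros(a.shape[:2],bool);m[135:205,230:275]=a[135:205,230:275].mean(2)>185
print(m.sum(),rect(p,m,.054));s=get_state();print(s["eef_pos"],Ro.from_quat(s["ee_rot"]).as_matrix()[:,0])
E
```

```text
1194 (array([ 504.3, -313.6]), array([59., 29.]), np.float32(31.9))
[ 0.50374117 -0.31624289  0.22658266] [ 8.53958876e-01  5.20339876e-01 -8.07493130e-04]
```

```bash
python3 -m pendant '[[[0,0,0],[0.03,-0.03,0.8],-1],[[0,0,0],[0,0,0.8],-1],[[0,0,0],[0,0,0.8],-1],[[0,0,0],[0,0,0.6],-1],[[0,0,0],[0,0,0.28],-1],[[0,0,0],[0,0,0],-1],[[0,0,0],[0,0,0],1],[[0,0,0],[0,0,0],1]]' 40;python3 -m pendant '[[[0,0,0],[0,0,0],1],[[0,0,0],[0,0,0],1],[[0,0,0],[0,0,0],1],[[0,0,0],[0,0,0],1]]' 40
```

```text
time_s: 3.3
eef_pos: [0.5067, -0.3127, 0.0316]
ee_rot: [0.962, 0.272, 0.001, 0.001]
contact_force: [0.4, 0.3, -0.3]
opening: 0.832
grasp_force: 0.0
time_s: 3.8
eef_pos: [0.5056, -0.3119, 0.0299]
ee_rot: [0.962, 0.272, 0.0, 0.0]
contact_force: [1.2, 0.3, 1.0]
opening: 0.39
grasp_force: 0.0
```

```bash
python3 -m pendant '[[[0,0,0],[0,0,0],1],[[0,0,0],[0,0,0],1],[[0,0,0],[0,0,0],1],[[0,0,0],[0,0,0],1]]' 40; python3 -m pendant '[[[0,0,0],[0,0,-0.5],1],[[0,0,0],[0,0,-0.8],1],[[0,0,0],[0,0,-0.8],1],[[0,0,0],[0,0,-0.4],1],[[0,0,0],[0,0,0],1],[[0,0,0],[0,0,0],1]]'
```

```text
time_s: 4.3
eef_pos: [0.5057, -0.312, 0.0299]
ee_rot: [0.962, 0.272, 0.0, 0.0]
contact_force: [1.1, -0.9, -0.7]
opening: 0.326
grasp_force: 40.0
time_s: 5.05
eef_pos: [0.5042, -0.3114, 0.1782]
ee_rot: [0.962, 0.272, -0.001, -0.001]
contact_force: [-0.1, -0.6, -4.1]
opening: 0.326
grasp_force: 40.0
```

```bash
python3 -m pendant '[[[0,0,0],[0.55,-0.62,-0.1],1],[[0,0,0],[0.55,-0.62,-0.1],1],[[0,0,0],[0.55,-0.62,-0.1],1],[[0,0,0],[0.55,-0.62,-0.1],1],[[0,0,0],[0.55,-0.62,0],1],[[0,0,0],[0.55,-0.62,0],1],[[0,0,0],[0.55,-0.62,0],1],[[0,0,0],[0.55,-0.62,0],1]]'; python3 -m pendant '[[[0,0,0],[0.55,-0.62,0],1],[[0,0,0],[0.55,-0.62,0],1],[[0,0,-0.9],[0,0,0],1],[[0,0,-0.9],[0,0,0],1],[[0,0,-0.9],[0,0,0],1],[[0,0,-0.9],[0,0,0],1],[[0,0,-0.9],[0,0,0],1],[[0,0,-0.9],[0,0,0],1]]'; python3 -m pendant '[[[0,0,-1],[0,0,0],1],[[0,0,-1],[0,0,0],1],[[0,0,-1],[0,0,0],1],[[0,0,-1],[0,0,0],1],[[0,0,-1],[0,0,0],1],[[0,0,-1],[0,0,0],1],[[0,0,-1],[0,0,0],1],[[0,0,-1],[0,0,0],1]]';python3 -m pendant '[[[0,0,-1],[0,0,0],1],[[0,0,-0.24],[0,0,0],1],[[0,0,0],[0,0,0],1],[[0,0,0],[0,0,0],1]]'
```

```text
time_s: 6.05
eef_pos: [0.5737, 0.081, 0.2016]
ee_rot: [0.962, 0.272, -0.002, -0.0]
contact_force: [0.4, -0.1, -3.3]
opening: 0.323
grasp_force: 40.0
time_s: 7.05
eef_pos: [0.5908, 0.1773, 0.2013]
ee_rot: [0.872, 0.49, -0.002, -0.001]
contact_force: [-0.9, 0.1, -2.7]
opening: 0.324
grasp_force: 40.0
time_s: 8.05
eef_pos: [0.5909, 0.1772, 0.2014]
ee_rot: [0.651, 0.759, -0.002, -0.001]
contact_force: [-0.1, -0.1, -3.6]
opening: 0.324
grasp_force: 40.0
time_s: 8.55
eef_pos: [0.592, 0.1777, 0.2035]
ee_rot: [0.611, 0.792, -0.0, -0.0]
contact_force: [-0.2, -1.4, -3.3]
opening: 0.323
grasp_force: 40.0
```

```bash
python3 - <<'E'
from h import *
s=get_state();M=Ro.from_quat(s["ee_rot"]).as_matrix();print(s["eef_pos"],M.round(4).tolist(),"yaw",np.degrees(np.arctan2(M[1,0],M[0,0])),s["qpos"].round(2))
p=camera_params("wrist");a=read_camera("wrist");save('e.png',a)
for n in("fence","stop"):
    for r in outline_of("wrist",n)[:2]: print(n,r["score"],r["region"].sum(),rect(p,r["region"],.074))
for n in("corner","fence","stop"):
    print(n,[(np.round(r["point"],4),round(r["score"],2)) for r in place_of("wrist",n)][:2])
E
```

```text
[0.5920312  0.17772004 0.20345981] [[-0.2535, 0.9673, -0.0007], [0.9673, 0.2535, -0.0001], [0.0001, -0.0007, -1.0]] yaw 104.68449827684165 [ 0.34  0.62 -0.96  1.65  0.54  1.17 -0.5 ]
fence 0.76 3228 (array([631.1, 204.1]), array([ 29.1, 128.3]), np.float32(104.3))
stop 0.86 1320 (array([584.1, 247.2]), array([43.4, 28.6]), np.float32(14.7))
corner [(array([0.6091, 0.2409, 0.0479]), 0.72)]
fence [(array([0.6208, 0.1797, 0.0521]), 0.96)]
stop [(array([0.6117, 0.2429, 0.0506]), 0.7)]
```

View pics/e.png

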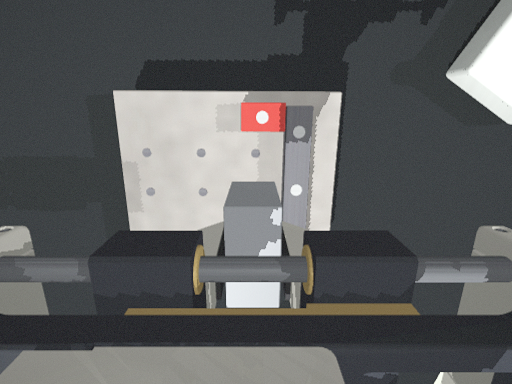

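The view shows the held block at (252,245), the fence at (297,160) and the red stop at (262,117), all aligned. The gap is about 17 mm to the fence and 27 mm to the stop. I'll descend to just above the granite.

```bash
python3 -m pendant '[[[0,0,0],[0,0,0.8],1],[[0,0,0],[0,0,0.8],1],[[0,0,0],[0,0,0.3],1],[[0,0,0],[0,0,0.1],1],[[0,0,0],[0,0,0],1],[[0,0,0],[0,0,0],1],[[0,0,0],[0,0,0],1]]' 50; python3 -m pendant '[[[0,0,0],[0,0,0.03],1],[[0,0,0],[0,0,0],1],[[0,0,0],[0,0,0],1]]'
```

```text
time_s: 9.72
eef_pos: [0.5931, 0.178, 0.0853]
ee_rot: [0.611, 0.792, 0.001, 0.001]
contact_force: [-0.5, -0.0, -3.5]
opening: 0.322
grasp_force: 50.0
time_s: 10.1
eef_pos: [0.5922, 0.1777, 0.0821]
ee_rot: [0.611, 0.792, -0.0, -0.0]
contact_force: [0.3, -0.2, -2.8]
opening: 0.321
grasp_force: 50.0
```

```bash
python3 -m pendant '[[[0,0,0],[0.2,0.1,0],1],[[0,0,0],[0.15,0.1,0],1],[[0,0,0],[0,0,0],1],[[0,0,0],[0,0,0],1]]'; python3 -m pendant '[[[0,0,0],[0,0,0.02],1],[[0,0,0],[0,0,0],1],[[0,0,0],[0,0,0],1]]'; python3 -m pendant '[[[0,0,0],[0,0,0.02],1],[[0,0,0],[0,0,0],1],[[0,0,0],[0,0,0],1]]'
```

```text
time_s: 10.6
eef_pos: [0.5984, 0.2013, 0.082]
ee_rot: [0.61, 0.792, -0.0, 0.0]
contact_force: [-0.6, -0.3, -3.6]
opening: 0.317
grasp_force: 50.0
time_s: 10.98
eef_pos: [0.5985, 0.2008, 0.0809]
ee_rot: [0.611, 0.792, -0.0, 0.0]
contact_force: [-0.6, -1.7, -3.3]
opening: 0.321
grasp_force: 50.0
time_s: 11.35
eef_pos: [0.5987, 0.2011, 0.08]
ee_rot: [0.611, 0.792, 0.0, 0.0]
contact_force: [-0.4, -0.7, -1.1]
opening: 0.321
grasp_force: 50.0
```

Nearly touching the granite. Next I'll make light contact downward, then step into the stop.

```bash
python3 -m pendant '[[[0,0,0],[0,0,0.01],1],[[0,0,0],[0,0,0],1],[[0,0,0],[0,0,0],1]]'; python3 -m pendant '[[[0,0,0],[0.03,0,0],1],[[0,0,0],[0,0,0],1],[[0,0,0],[0,0,0],1]]'; python3 -m pendant '[[[0,0,0],[0.03,0,0],1],[[0,0,0],[0,0,0],1],[[0,0,0],[0,0,0],1]]'; python3 -m pendant '[[[0,0,0],[0,0.03,0],1],[[0,0,0],[0,0,0],1],[[0,0,0],[0,0,0],1]]'
```

```text
time_s: 11.72
eef_pos: [0.5988, 0.2011, 0.0799]
ee_rot: [0.611, 0.792, 0.0, 0.0]
contact_force: [-2.0, -1.7, 5.2]
opening: 0.322
grasp_force: 50.0
time_s: 12.1
eef_pos: [0.5989, 0.2028, 0.08]
ee_rot: [0.611, 0.792, 0.0, 0.001]
contact_force: [-0.7, -1.5, 6.3]
opening: 0.321
grasp_force: 50.0
time_s: 12.48
eef_pos: [0.5987, 0.2045, 0.0799]
ee_rot: [0.611, 0.792, 0.001, 0.001]
contact_force: [0.0, -2.2, 5.1]
opening: 0.322
grasp_force: 50.0
time_s: 12.85
eef_pos: [0.5996, 0.2052, 0.0799]
ee_rot: [0.611, 0.792, 0.0, 0.0]
contact_force: [-1.7, -1.6, 6.1]
opening: 0.326
grasp_force: 50.0
```

```bash
python3 -m pendant '[[[0,0,0],[0.02,0,0],1],[[0,0,0],[0,0,0],1],[[0,0,0],[0,0,0],1]]'; python3 -m pendant '[[[0,0,0],[0.02,0,0],1],[[0,0,0],[0,0,0],1],[[0,0,0],[0,0,0],1]]'; python3 -m pendant '[[[0,0,0],[0,0.03,0],1],[[0,0,0],[0,0,0],1],[[0,0,0],[0,0,0],1]]'; python3 -m pendant '[[[0,0,0],[0,0.02,0],1],[[0,0,0],[0,0,0],1],[[0,0,0],[0,0,0],1]]'
```

```text
time_s: 13.22
eef_pos: [0.5997, 0.2061, 0.08]
ee_rot: [0.611, 0.792, 0.0, 0.001]
contact_force: [-0.4, -2.6, 6.5]
opening: 0.325
grasp_force: 50.0
time_s: 13.6
eef_pos: [0.5997, 0.2068, 0.0799]
ee_rot: [0.611, 0.792, 0.0, 0.001]
contact_force: [0.3, -2.2, 5.8]
opening: 0.32
grasp_force: 50.0
time_s: 13.98
eef_pos: [0.6002, 0.2069, 0.0799]
ee_rot: [0.611, 0.792, -0.001, 0.0]
contact_force: [-2.7, -3.8, 9.2]
opening: 0.324
grasp_force: 50.0
time_s: 14.35
eef_pos: [0.6011, 0.2071, 0.0799]
ee_rot: [0.611, 0.792, -0.001, 0.0]
contact_force: [-4.6, -3.8, 11.2]
opening: 0.325
grasp_force: 50.0
```

```bash
python3 -m pendant '[[[0,0,0],[0.02,0,-0.005],1],[[0,0,0],[0,0,0],1],[[0,0,0],[0,0,0],1]]'; python3 -m pendant '[[[0,0,0],[0.02,0,0],1],[[0,0,0],[0,0,0],1],[[0,0,0],[0,0,0],1]]'; python3 - <<'E'
from h import *
a=np.mean([[*(lambda s:(s["eef_pos"],s["contact_force"]))(get_state())]for _ in range(1)],0)
x=np.array([.9673,.2535,0]);y=np.array([-.2535,.9673,0])
s=get_state();f=s["contact_force"];print(s["eef_pos"],"fx",f@x,"fy",f@y,"fz",f[2],s["torque"],s["ee_rot"])
E
```

```text
time_s: 14.72
eef_pos: [0.601, 0.2072, 0.0799]
ee_rot: [0.611, 0.792, -0.002, 0.001]
contact_force: [-3.7, -5.9, 10.2]
opening: 0.323
grasp_force: 50.0
time_s: 15.1
eef_pos: [0.601, 0.2072, 0.0799]
ee_rot: [0.611, 0.791, -0.002, 0.001]
contact_force: [-4.0, -8.9, 11.2]
opening: 0.326
grasp_force: 50.0
[0.6010426  0.20720021 0.07993442] fx -6.137496435411936 fy -7.567716067401134 fz 11.20203524185129 [-1.78243157  0.93889703  0.11414991] [ 0.61130105  0.79139372 -0.00234194  0.00123355]
```

```bash
cat > st.py <<'E'
from h import *
s=get_state();f=s["contact_force"];M=Ro.from_quat(s["ee_rot"]).as_matrix()
x=np.array([.9673,.2535,0]);y=np.array([-.2535,.9673,0]);d=s["eef_pos"]-[.601,.2072,.08]
print("dx,dy,dz mm",(np.array([d@x,d@y,d[2]])*1e3).round(2),"F",np.round([f@x,f@y,f[2]],1),"tilt deg: tool z along x,y",np.degrees([M[:,2]@x,M[:,2]@y]).round(2),"yaw",np.degrees(np.arctan2(M[1,0],M[0,0])).round(2))
E
python3 st.py; python3 -m pendant '[[[0,0,0],[-0.03,0,-0.01],1],[[0,0,0],[0,0,0],1],[[0,0,0],[0,0,0],1]]' >/dev/null; python3 st.py;  python3 -m pendant '[[[0,0,0],[0,0.02,0],1],[[0,0,0],[0,0,0],1],[[0,0,0],[0,0,0],1]]'>/dev/null; python3 st.py; python3 -m pendant '[[[0,0,0],[0,0.02,0],1],[[0,0,0],[0,0,0],1],[[0,0,0],[0,0,0],1]]'>/dev/null; python3 st.py
```

```text
dx,dy,dz mm [ 0.04 -0.01 -0.07] F [-6.1 -7.6 11.2] tilt deg: tool z along x,y [-0.13 -0.28] yaw 104.63
dx,dy,dz mm [ 0.18 -0.02 -0.06] F [-4.1 -4.3  6. ] tilt deg: tool z along x,y [-0.09 -0.12] yaw 104.69
dx,dy,dz mm [ 1.   -0.07 -0.1 ] F [-5.2 -4.7  6.7] tilt deg: tool z along x,y [-0.14 -0.14] yaw 104.7
dx,dy,dz mm [ 1.33 -0.02 -0.1 ] F [-7.1 -5.2  9.9] tilt deg: tool z along x,y [-0.23 -0.16] yaw 104.7
```

```bash
for i in 1 2; do python3 -m pendant '[[[0,0,0],[0,0.02,-0.003],1],[[0,0,0],[0,0,0],1],[[0,0,0],[0,0,0],1]]'>/dev/null; python3 st.py; done
```

```text
dx,dy,dz mm [ 1.42 -0.02 -0.07] F [-9.8 -5.  10.4] tilt deg: tool z along x,y [-0.35 -0.19] yaw 104.71
dx,dy,dz mm [ 1.46 -0.   -0.05] F [-13.7  -5.7  14.2] tilt deg: tool z along x,y [-0.48 -0.21] yaw 104.71
```

The seat is found: x and y no longer move as the force rises. I'll back off to light contact, level the small tilt, then make the single diagonal push.

```bash
python3 -m pendant '[[[0,0,0],[-0.01,-0.05,-0.006],1],[[0,0,0],[0,0,0],1],[[0,0,0],[0,0,0],1]]' 60 >/dev/null; python3 st.py; python3 -m pendant '[[[-0.06,0.03,0],[0,0,0],1],[[0,0,0],[0,0,0],1],[[0,0,0],[0,0,0],1]]'>/dev/null; python3 st.py
```

```text
dx,dy,dz mm [ 1.31 -0.   -0.03] F [-5.5 -2.9  2.5] tilt deg: tool z along x,y [-0.17 -0.07] yaw 104.72
dx,dy,dz mm [ 1.26 -0.05 -0.02] F [-5.3 -2.5  2.9] tilt deg: tool z along x,y [0.12 0.07] yaw 104.71
```

```bash
python3 -m pendant '[[[-0.02,0,0],[0.003,0.038,0.008],1],[[0,0,0],[0,0,0],1],[[0,0,0],[0,0,0],1],[[0,0,0],[0,0,0],1]]'>/dev/null; python3 st.py
```

```text
dx,dy,dz mm [ 1.45  0.01 -0.08] F [-13.   -4.9  11.4] tilt deg: tool z along x,y [-0.02 -0.01] yaw 104.7
```

The push is about 13 N into the fence and 11 N down, with tilt about 0 and yaw 104.7°. One visual check before handing in.

```bash
python3 - <<'E'
from h import *
a=read_camera("wrist");b=read_camera("scene")[150:260,300:420]
save('f.png',np.hstack([cv2.resize(a,(400,300)),cv2.resize(b,(400,300))]))
E
python3 st.py
```

```text
dx,dy,dz mm [ 1.43 -0.01 -0.1 ] F [-11.3  -5.3  10.1] tilt deg: tool z along x,y [-0.02 -0.01] yaw 104.71
```

View pics/f.png

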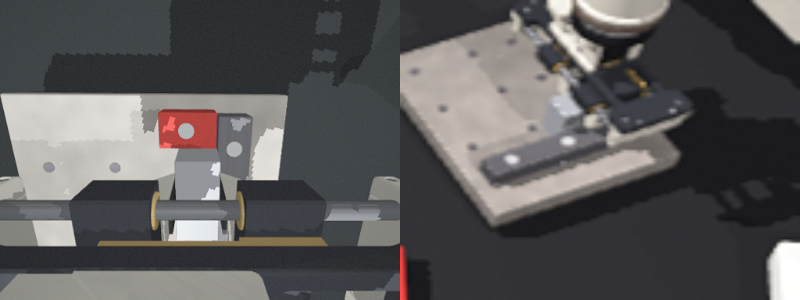

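The picture shows the block's end against the red stop at (197,150) and its side at the fence at (220,150), still held and pressed. Handing in.

```bash
python3 -c "
from plant import *
print(close_job())"
```

```text
the job is handed in; nothing more can be done
None
```

I seated the 60 mm block upright in the corner against the fence and the stop, and handed the job in with the gripper still holding it pressed at about 11 N into the fence and 10 N down.

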